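# Reload the lamp test board

## Robot

A 7-joint arm with a two-finger parallel gripper is mounted at the origin on the work surface. World frame = base frame: x ahead of the robot, y to its left, z up, the work surface at z = 0. Lengths are in m, angles in rad, forces in N, time in s.
With the tool pointing down it reaches from about 0.4 to 0.875 m from the base axis. Payload 19.3 kg.
Tool frame: the origin (TCP) lies between the finger pads, 19 mm behind the fingertips; this is the grasp point; x points along the fingers, y is the direction in which the jaws open and shut, and the axes are right-handed (so a half turn about x gives the same grasp; the last joint's range is limited). The gripper opens to 85 mm and grips with 20 to 120 N. Pads are 22 mm wide; open, the fingers measure 114 mm over their backs; the gripper's body (76 mm by 85 mm) begins 54 mm behind the grasp point. The pads swing forward as they close: fully open they stand 13 mm farther back than shut.
Start: joints at [-1.306, 0.521, -0.036, 1.599, 0.021, 1.021, -0.113], TCP at [0.205, 0.59, 0.25] pointing down, gripper open.
Joint ranges: [-2.91, 2.91], [-0.3, 2.13], [-1.5, 1.42], [0.17, 2.43], [-1.26, 4.41], [0.16, 1.93], [-2.52, 2.52]. Speed limits (rad/s): [1.89, 1.89, 2.39, 2.39, 3.01, 3.01, 3.01].

## Interface

Orientations are given as [roll, pitch, yaw] about the fixed x, y, z axes, in that order (R = Rz(yaw) Ry(pitch) Rx(roll)).
In Python, from workcell import telemetry, vision, workorder gives the robot as it stands. The module is installed in compiled form; this text tells all that it offers.
- The arm moves only by the tool play_rows, never from a script. Its argument "deltas" is a list of rows, each a list of 7 numbers: the shift along the world's x, y, z in mm, then the turn, a rotation vector about the world's x, y, z in degrees, then the finger opening in mm, from 0 to 85.4. In form: [[x, y, z, wx, wy, wz, jaw], ...]. A call has 1 to 8 rows; each row shifts and turns the commanded pose from where the row before left it; what a row does not reach is not made up. A row lasts 1/8 s, in which the tool goes at most 62.5 mm and 10.7 degrees, less where a joint would pass 70% of its speed; a pose out of reach is approached as far as the arm can. A call with a gripper value outside its range is refused whole. The fingers move at their own pace and stop on an object; "grip_force" is the grip in N (left out, the last holds). Time passes only in rows, so rows that do not move let the fingers close. It gives the time, the measured TCP pose, the force and the opening at its end, in the units of the state.
- telemetry.observe(): the state, without advancing time (a new reading comes with each control period).
- vision.grab_frame(name): name is "scene" or "side" or "wrist"; returns the picture (480x640x3 uint8, red, green, blue); there is no depth.
- vision.camera_info(name): a dict with "mtx" (3x3 intrinsics, pixels), "rvec" (rotation vector, rad) and "tvec" (3), from world to camera coordinates, as OpenCV has them. Camera axes: x right, y down, z forward; pixel columns grow to the right and rows downward; lengths in m; the calibration is good to about 2 mm. The wrist camera is an equidistant fisheye: a pixel r from the principal point sees the ray r / f radians off the axis. A picture is of the moment at which its call begins: read the wrist's pose just before it. camera_info takes no time and is no camera call; for the wrist camera it gives the pose at the moment of the call.
- workorder.job_done(): hands the job in, once; it reports no verdict.
The state is a dict: "clock": time; "qpos": joint angles; "qd": joint speeds; "joint_efforts": joint torques, N m; "position": TCP position; "tool_rot": TCP orientation; "force": force on the tool from outside, world axes, zero at the start; "moment": the same for the moment, N m; "grip_width": finger opening in m.
Only numpy, scipy, OpenCV 4.12 (cv2) and the standard library are available. Lean on these libraries where they do the work, as an engineer would, in place of code of your own. Each camera call takes 0.05 s, during which the arm holds its last target. There are 200 camera calls.

## Task

Reload the lamp test board: first slide its dimmer all the way to off (the right-hand end, seen from the robot), then take the old lamp out of its holder (push down, twist anticlockwise, lift) and put it in the grey scrap tray. Fit every fresh lamp standing on the bench into a free holder, lugs into the slots, pushed down and twisted clockwise until it locks. Only when all are locked, bring the dimmer up to the black test mark, and leave the other things on the bench as they are.

Things in the scene. Friction and masses are not known exactly. Their poses are not given: they have to be found in the camera images.
- dimmer (a joint): Dimmer on the near edge of the test board: a black upright grip, 28 mm (board x) by 20 mm (along the track) by 40 mm tall, that slides along the board's y axis. Value in m: 0 = off (right-hand end, seen from the robot), grows to the left, 0.120 = full; the black test mark is at 0.100. Sliding friction 1.5 N, stays where left.
- dimmer_top (a point): Centre of the top face of the dimmer's grip (40 mm above the grip's foot, 99.5 mm above the bench); x and y along the board's axes. The grip can be pinched from above across either pair of sides, TCP about 20 mm below this point.
- test_mark (a point): Where dimmer_top is when the dimmer stands exactly at the test mark, a 4 mm wide black bar on the panel on both sides of the track.
- board: Lamp test board: grey steel box with a white top, 220 mm (x) by 380 mm (y) by 45 mm high, fixed. Origin: centre of its underside, x away from the robot, y to the left along the row of holders. Holders stand at x = 45 mm, y = -110, 0, 110 mm, turned like the board (which is where varies); the dimmer's track lies at x = -75 mm, off at y = -60 mm, full at y = 60 mm.
- holder1: White bayonet lampholder on the board; the three are alike (see holder2, holder3); the old lamp starts locked in this one. Outer diameter 88 mm, bore 57 mm. Origin: centre of its foot, 45 mm above the bench; z up, rim at z = 30 mm. Two lug slots 16 mm wide, open from above, at +50 and -130 degrees (anticlockwise from x seen from above). Locked lugs point along +x and -x.
- holder2: Lampholder like holder1, empty at the start. Heights of a lamp's underside in the holder's frame: 30 mm resting on the rim, 24 mm dropped into the slots on the sprung plunger, 12 mm pressed to the floor, 17.5 mm locked. Below 13.5 mm the lugs pass under the lip. The plunger (brass, at the centre) pushes up with 3 N at 24 mm, rising to 8 N at 12 mm.
- holder3: Lampholder like holder1, empty at the start. To lock: push the lamp to the floor, turn it 50 degrees clockwise (seen from above; a stop comes 5 degrees farther), let go: it springs up into a notch, with some 5 degrees of play. To unlock: push it down to the floor, turn 50 degrees anticlockwise, lift.
- oldlamp: The old lamp, locked in holder1 at the start. Like the fresh ones an LED spot lamp: round finned aluminium body 52 mm in diameter, 75 mm tall, lens on top, about 0.16 kg; a brass bar at its foot (7 mm thick, 10 mm wide, 68 mm tip to tip) makes a lug on either side. Origin: centre of its flat underside, z towards the lens, lugs along +x and -x.
- lamp1: Fresh LED spot lamp, may be absent. Starts standing right of the board. Body 52 mm in diameter, 75 mm tall; two lugs at its foot, 68 mm tip to tip, along its +x and -x, with a black index mark above each on the lens rim (half-turn symmetric). Origin: centre of its flat underside, z up. Grip round the body at any yaw; TCP 50 mm above the underside clears the holder rim.
- lamp2: Fresh LED spot lamp, may be absent. Starts standing right of the board. Body 52 mm in diameter, 75 mm tall; two lugs at its foot, 68 mm tip to tip, along its +x and -x, with a black index mark above each on the lens rim (half-turn symmetric). Origin: centre of its flat underside, z up. Grip round the body at any yaw; TCP 50 mm above the underside clears the holder rim.
- lamp3: Fresh LED spot lamp, may be absent. Starts standing right of the board. Body 52 mm in diameter, 75 mm tall; two lugs at its foot, 68 mm tip to tip, along its +x and -x, with a black index mark above each on the lens rim (half-turn symmetric). Origin: centre of its flat underside, z up. Grip round the body at any yaw; TCP 50 mm above the underside clears the holder rim.
- tray: Grey open scrap tray, 140 mm (x) by 120 mm (y) by 40 mm high, wall 4 mm, floor 4 mm thick, fixed. Origin: centre of its underside, z up.
- jar: Bystander: closed glass jar, 72 mm diameter, 130 mm tall, standing; origin: centre of its underside.
- tape: Bystander: roll of brown tape lying flat, 100 mm diameter, 48 mm high; origin: centre of its underside.
- measure: Bystander: yellow tape measure, 65 by 30 by 62 mm, standing; origin: centre of its underside.
- jar_lid: Bystander: white jar lid lying flat, 70 mm diameter, 12 mm high; origin: centre of its underside.
- knife: Bystander: orange cutter knife, about 160 mm long, 12 mm high; lies along its x; origin: underside, middle of its handle.
- marker: Bystander: black marker pen, 120 mm long, 16 mm thick; lies along its x; origin: its middle, at its underside.
Not all that is in view belongs to the job. What is shaped like the lamp3 but purple is not meant.

How it is judged:
By the outcome, as a careful person would: the job done as asked, in the order asked, and still so for the second after the job is handed in, with the robot touching nothing.
Of lamp1, lamp2, lamp3 only 2 to 3 are there at a start; the rules pass over those that are not, and their reading is None.
At some moment in a run one of lamp1, lamp2, lamp3 may be knocked a few centimetres aside while the robot is not near it.
It also fails if it takes over 208 s, if anything falls off the work surface, if the arm or the gripper's body presses on something with over 40 N, if the wrist force passes 120 N, or if a joint passes its speed limit or range.

## Working session

There is one attempt and no reset: what is moved stays moved. The work goes in short steps, Python scripts to look and compute and a tool call to move; the robot and the scene stay as the last step left them, time stands still between calls to the robot, and variables do not carry over. Pictures are saved under pics/ and viewed, about 12 in all and at most 16, crops included, and the job is handed in when it is done.

Besides the shell and the picture viewer there is one more tool, called after "Request:" as name([rows], argument=value, ...), one row to a line, values as JSON. play_rows: Moves the arm, as the interface text tells. Its arguments: {"type":"object","properties":{"deltas":{"type":"array","items":{"type":"array","items":{"type":"number"}}},"grip_force":{"type":"number"}},"required":["deltas"]}

```bash
mkdir -p pics; cat > h.py <<'E'
import numpy as np, cv2
from workcell import telemetry, vision, workorder
def save(cam,name,crop=None,scale=1):
    im=vision.grab_frame(cam); cv2.imwrite('pics/raw_'+name+'.png',im[:,:,::-1])
    return im
def cam(name):
    c=vision.camera_info(name); R=cv2.Rodrigues(np.array(c['rvec'],float))[0]
    return np.array(c['mtx'],float),R,np.array(c['tvec'],float).ravel()
def unproj(c,uv,z,fish=False):
    K,R,t=c
    d=np.array([(uv[0]-K[0,2])/K[0,0],(uv[1]-K[1,2])/K[1,1],1.])
    if fish:
        r=np.hypot(d[0],d[1]); d=np.array([d[0]/r*np.sin(r),d[1]/r*np.sin(r),np.cos(r)]) if r>1e-9 else np.array([0,0,1.])
    w=R.T@d; o=-R.T@t
    return o+w*(z-o[2])/w[2]
def proj(c,P,fish=False):
    K,R,t=c; p=R@np.array(P,float)+t
    if fish:
        r=np.hypot(p[0],p[1]); th=np.arctan2(r,p[2]); x,y=p[0]/r*th,p[1]/r*th
    else: x,y=p[0]/p[2],p[1]/p[2]
    return np.array([K[0,0]*x+K[0,2],K[1,1]*y+K[1,2]])
E
python3 - <<'E'
from h import *
s=telemetry.observe();print(s)
for n in ['scene','side','wrist']:
    im=save(n,n+'0');c=cam(n);print(n,c[0].tolist(),(-c[1].T@c[2]).round(3),c[1].round(2).tolist())
E
```

```text
{'clock': 0.0, 'qpos': array([-1.30617893,  0.52201533, -0.03636214,  1.59998033,  0.02121899,
        1.0210814 , -0.11277976]), 'qd': array([-1.24550681e-03, -1.03739974e-03, -8.58920890e-04, -5.28831035e-05,
        1.96584258e-03,  7.38631128e-04, -1.25487217e-03]), 'joint_efforts': array([-3.54060239e-04, -9.27116561e+01,  1.97914816e+00, -3.69923151e+01,
        1.77694269e-02,  8.29361379e-03, -2.12403296e-05]), 'position': array([0.20529239, 0.590005  , 0.24943442]), 'tool_rot': array([-1.50159631,  1.56969757, -1.83636389]), 'force': array([-0.00309273,  0.33879411,  0.38140209]), 'moment': array([-0.02026561, -0.00592373, -0.03669807]), 'grip_width': 0.08567830275366041}
scene [[442.0740262416761, 0.0, 323.83442867934275], [0.0, 442.0740262416761, 249.89816782108235], [0.0, 0.0, 1.0]] [ 0.815 -0.555  0.893] [[0.88, 0.47, 0.01], [0.4, -0.74, -0.54], [-0.25, 0.48, -0.84]]
side [[449.3779992446255, 0.0, 317.8867381230621], [0.0, 449.3779992446255, 240.43053081394342], [0.0, 0.0, 1.0]] [-0.003 -0.647  0.539] [[0.71, -0.7, 0.02], [-0.32, -0.35, -0.88], [0.63, 0.62, -0.47]]
wrist [[371.64829954431775, 0.0, 322.30008511644513], [0.0, 371.64829954431775, 230.76651982551448], [0.0, 0.0, 1.0]] [0.139 0.612 0.373] [[0.33, 0.94, -0.0], [0.91, -0.32, 0.27], [0.26, -0.09, -0.96]]
```

View pics/raw_scene0.png

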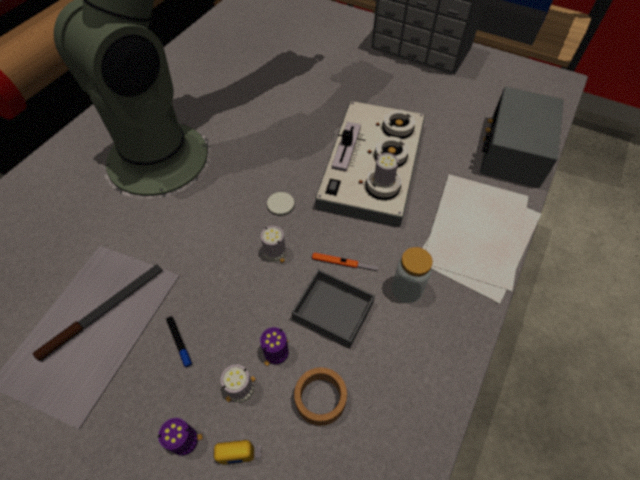

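View pics/raw_side0.png

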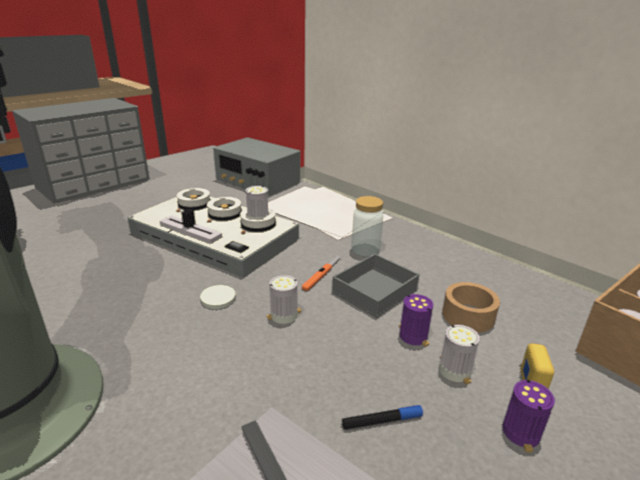

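The scene shows the board, with the old lamp in the nearest holder at scene (386,165). Two grey lamps stand at (273,240) and (236,380), with purple decoys at (274,345) and (177,436). The dimmer grip is at (347,135) and the tray at (333,307).

```bash
python3 - <<'E'
from h import *
s=cv2.imread('pics/raw_scene0.png')
a=cv2.resize(s[95:225,305:435],None,fx=4.5,fy=4.5,interpolation=cv2.INTER_CUBIC)
b=np.vstack([cv2.resize(s[y-32:y+33,x-32:x+33],(292,292),interpolation=cv2.INTER_CUBIC) for x,y in[(273,245),(236,384)]])
cv2.imwrite('pics/c1.png',np.hstack([a[:584,:508],b]))
c=cam('scene');d=cam('side')
for n,uv,z in [('lampA',(273,235),.075),('lampB',(236,377),.075),('purp1',(274,337),.075),('purp2',(176,432),.075),('board_fl',(424,112),.045),('board_nl',(352,103),.045),('board_nr',(319,197),.045),('board_fr',(400,213),.045),('old',(387,160),.1375),('h2',(391,152),.075),('h3',(399,122),.075),('dim',(348,132),.0995),('tray1',(323,272),.04),('tray2',(374,298),.04),('tray3',(344,343),.0),('tray4',(294,307),.04),('lid',(281,203),.012),('jar',(417,261),.13),('tape',(321,393),.048)]:
    print(n,unproj(c,uv,z).round(3))
for n,uv,z in [('lampA',(284,285),.075),('lampB',(461,336),.075),('old',(257,190),.1375),('dim',(188,210),.0995)]:
    print('side',n,unproj(d,uv,z).round(3))
E
```

```text
lampA [ 0.45  -0.109  0.075]
lampB [ 0.559 -0.414  0.075]
purp1 [ 0.58  -0.314  0.075]
purp2 [ 0.522 -0.543  0.075]
board_fl [0.59  0.477 0.045]
board_nl [0.392 0.413 0.045]
board_nr [0.476 0.059 0.045]
board_fr [0.672 0.109 0.045]
old [0.6   0.166 0.138]
h2 [0.58  0.257 0.075]
h3 [0.553 0.37  0.075]
dim [0.46  0.245 0.099]
tray1 [ 0.585 -0.122  0.04 ]
tray2 [ 0.712 -0.126  0.04 ]
tray3 [ 0.696 -0.232  0.   ]
tray4 [ 0.572 -0.226  0.04 ]
lid [0.388 0.02  0.012]
jar [ 0.764 -0.054  0.13 ]
tape [ 0.708 -0.358  0.048]
side lampA [ 0.445 -0.12   0.075]
side lampB [ 0.555 -0.419  0.075]
side old [0.601 0.157 0.138]
side dim [0.462 0.241 0.1  ]
```

View pics/c1.png

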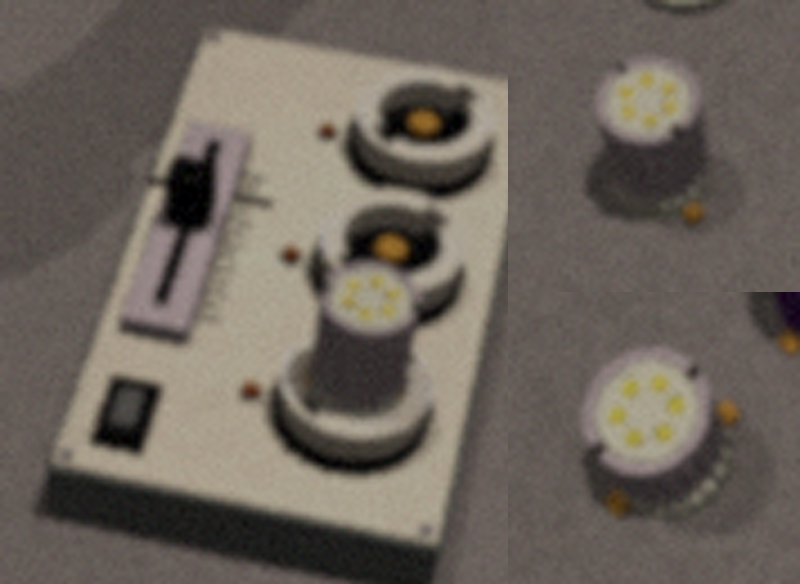

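```bash
python3 - <<'E'
from h import *
from scipy.optimize import least_squares
from scipy.spatial.transform import Rotation as Ro
c=cam('scene');d=cam('side')
cr=lambda u,v:(305+u/4.5,95+v/4.5)
pts=[((-.11,.19,.045),cr(212,31)),((-.11,-.19,.045),cr(53,468)),((.11,-.19,.045),cr(441,548)),((.045,.11,.069),cr(425,122)),((.045,0,.069),cr(392,247)),((.045,-.11,.1375),cr(370,300))]
def f(p):
    r=[]
    for P,uv in pts:
        w=Ro.from_euler('z',p[2]).apply(P)+[p[0],p[1],0]; r+=list(proj(c,w)-uv)
    return r
s=least_squares(f,[.53,.26,.24]);p=s.x;print(p,np.degrees(p[2]),np.round(s.fun,1))
R=Ro.from_euler('z',p[2])
for n,P in [('h1',(.045,-.11,.075)),('h2',(.045,0,.075)),('h3',(.045,.11,.075)),('off',(-.075,-.06,.0995)),('mark',(-.075,.04,.0995))]: print(n,(R.apply(P)+[p[0],p[1],0]).round(4))
g=unproj(c,cr(185,168),.0995);print(R.inv().apply(g-[p[0],p[1],0]))
o=telemetry.observe();M=Ro.from_euler('xyz',o['tool_rot']).as_matrix();print(M.round(3),np.degrees(np.arctan2(M[1,1],M[0,1])))
A=[unproj(c,q,.075)[:2] for q in [(225+0,0)]]
# lug yaw of lamps from marks (crop right: x0=508,scale 292/65)
k=65/292
def L(cx,cy,y0,u,v):return (cx-32+(u-508)*k, cy-32+(v-y0)*k)
a=[unproj(c,L(273,245,0,*q),.075) for q in [(622,65),(680,130)]];b=[unproj(c,L(236,384,292,*q),.075) for q in [(693,370),(595,453)]]
for q in(a,b): e=q[0]-q[1];print((q[0]+q[1])/2,np.degrees(np.arctan2(e[1],e[0]))%180,np.hypot(*e[:2]))
E
```

```text
[0.53516197 0.2603869  0.22657979] 12.98206544446362 [-1.1 -1.1 -1.5 -0.5  0.6  0.9  0.6  0.1  0.5  0.3  0.8 -0.3]
h1 [0.6037 0.1633 0.075 ]
h2 [0.579  0.2705 0.075 ]
h3 [0.5543 0.3777 0.075 ]
off [0.4756 0.1851 0.0995]
mark [0.4531 0.2825 0.0995]
[-0.08063577 -0.00082261  0.0995    ]
[[-0.     0.329  0.944]
 [-0.001  0.944 -0.329]
 [-1.    -0.001  0.   ]] 70.82078578750043
[ 0.44926054 -0.10788757  0.075     ] 156.87042476295883 0.05048084945364781
[ 0.55814711 -0.41742592  0.075     ] 71.43520864914467 0.05018292088885663
```

Request:
play_rows([
  [32,-43,0,0,0,4,85],
  [32,-43,0,0,0,4,85],
  [32,-43,0,0,0,4,85],
  [32,-43,0,0,0,4,85],
  [32,-43,0,0,0,4,85],
  [32,-43,0,0,0,4,85],
  [32,-43,0,0,0,4,85],
  [32,-43,0,0,0,4,85],
], grip_force=40)

```text
clock: 1.15
position: [0.4622, 0.2448, 0.25]
tool_rot: [0.401, 1.571, 0.627]
force: [0.4, 0.7, 0.3]
grip_width: 0.085
```

Request:
play_rows([
  [0,0,0,0,0,0,85],
  [0,0,0,0,0,0,85],
])

```text
clock: 1.4
position: [0.4611, 0.2466, 0.2499]
tool_rot: [2.511, 1.57, 2.734]
force: [0.5, 0.5, -0.1]
grip_width: 0.0852
```

```bash
python3 - <<'E'
from h import *
o=telemetry.observe();print(o['clock'],o['position'],o['tool_rot'],o['qpos'].round(2))
c=cam('wrist');im=save('wrist','w1');np.savez('w1.npz',K=c[0],R=c[1],t=c[2])
print(-c[1].T@c[2])
E
```

```text
1.4 [0.4610622  0.24664745 0.24987323] [2.51119077 1.5703488  2.73427728] [-0.56  0.36 -0.06  1.87  0.03  0.92  1.16]
[0.39305223 0.23054703 0.37306378]
```

View pics/raw_w1.png

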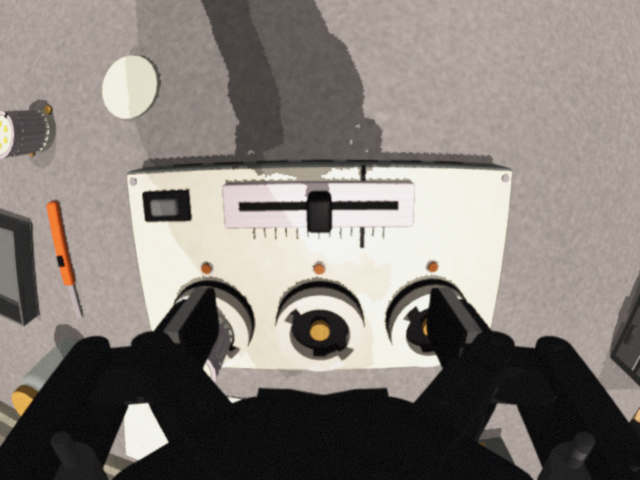

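```bash
cat >> h.py <<'E'
def ld(n):
    z=np.load(n+'.npz');return z['K'],z['R'],z['t']
def snap(n):
    o=telemetry.observe();c=cam('wrist');im=save('wrist',n);np.savez(n+'.npz',K=c[0],R=c[1],t=c[2])
    print(o['clock'],o['position'].round(4),o['qpos'].round(2));return c,im
E
python3 - <<'E'
from h import *
from scipy.optimize import least_squares
from scipy.spatial.transform import Rotation as Ro
c=ld('w1')
pts=[((-.11,-.19,.045),(129,174)),((-.11,.19,.045),(512,167)),((.045,0,.069),(319,331)),((-.075,-.06,.0595),(239,206)),((-.075,.06,.0595),(398,205))]
def f(p,pts=pts):
    r=[]
    for P,uv in pts:
        w=Ro.from_euler('z',p[2]).apply(P)+[p[0],p[1],0]; r+=list(proj(c,w,True)-uv)
    return r
s=least_squares(f,[.53,.26,.24],loss='soft_l1',f_scale=2);p=s.x;print(p,np.degrees(p[2]),np.round(f(p),1))
R=Ro.from_euler('z',p[2])
B=lambda P:(R.inv().apply(P-np.array([p[0],p[1],0])))
for uv,z in [((363,172),.045),((362,237),.045),((363,172),.0595),((362,237),.0595),((319,196),.0995),((319,226),.0595),((319,211),.0995),((319,331),.069),((428,327),.069)]: print(uv,z,B(unproj(c,uv,z,True)).round(4),unproj(c,uv,z,True).round(4))
for n,P in [('h1',(.045,-.11,.075)),('h2',(.045,0,.075)),('h3',(.045,.11,.075)),('off',(-.075,-.06,.0995)),('mark',(-.075,.04,.0995))]: print(n,(R.apply(P)+[p[0],p[1],0]).round(4),proj(c,R.apply(P)+[p[0],p[1],0],True).round(0))
im=cv2.imread('pics/raw_w1.png');cv2.imwrite('pics/c2.png',cv2.resize(im[155:375,120:520],None,fx=2,fy=2,interpolation=cv2.INTER_CUBIC))
E
```

```text
[0.53095946 0.25874573 0.23743455] 13.60399787296711 [ -6.1  -1.3   1.6  -0.4   0.5   1.4   9.6   0.8 -11.7  -0.3]
(363, 172) 0.045 [-0.1019  0.0409  0.045 ] [0.4223 0.2746 0.045 ]
(362, 237) 0.045 [-0.0417  0.0406  0.045 ] [0.4809 0.2884 0.045 ]
(363, 172) 0.0595 [-0.1036  0.0394  0.0595] [0.421  0.2726 0.0595]
(362, 237) 0.0595 [-0.0461  0.0391  0.0595] [0.477  0.2859 0.0595]
(319, 196) 0.0995 [-0.0906  0.0021  0.0995] [0.4424 0.2395 0.0995]
(319, 226) 0.0595 [-0.0567  0.0012  0.0595] [0.4756 0.2466 0.0595]
(319, 211) 0.0995 [-0.0791  0.0019  0.0995] [0.4536 0.242  0.0995]
(319, 331) 0.069 [ 0.0434 -0.0005  0.069 ] [0.5732 0.2685 0.069 ]
(428, 327) 0.069 [0.0434 0.1051 0.069 ] [0.5484 0.3711 0.069 ]
h1 [0.6006 0.1624 0.075 ] [206. 334.]
h2 [0.5747 0.2693 0.075 ] [319. 336.]
h3 [0.5488 0.3762 0.075 ] [434. 331.]
off [0.4722 0.1828 0.0995] [239. 218.]
mark [0.4487 0.28   0.0995] [369. 216.]
```

View pics/c2.png

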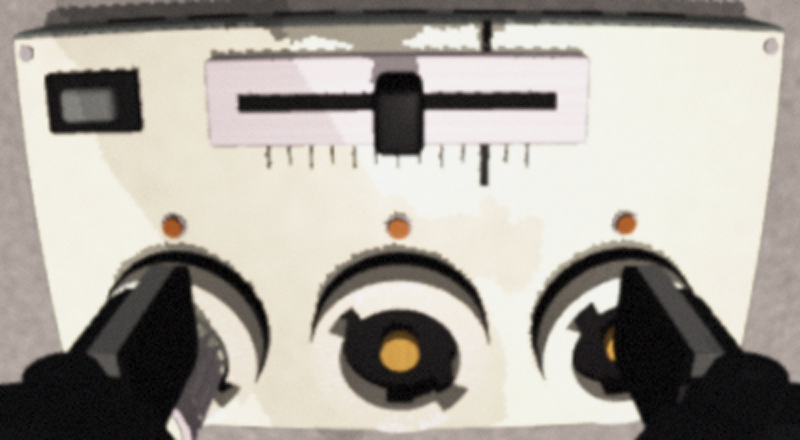

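```bash
python3 - <<'E'
from h import *
from scipy.optimize import least_squares
from scipy.spatial.transform import Rotation as Ro
c=ld('w1')
led=[((207,268),-.11),((319,268.5),0),((432,267),.11)]
mk=[((363,172),.04),((362.5,245),.04)]
pts=[((-.11,-.19,.045),(127.5,173)),((-.11,.19,.045),(511.5,171)),((.045,0,.069),(319.5,332))]
def f(p):
    r=[]
    R=Ro.from_euler('z',p[2]);o=[p[0],p[1],0]
    for P,uv in pts: r+=list(proj(c,R.apply(P)+o,True)-uv)
    for uv,y in led+mk:
        b=R.inv().apply(unproj(c,uv,.045 if y==.04 else .048,True)-o); r.append((b[1]-y)*1000)
    return r
s=least_squares(f,[.53,.26,.24],loss='soft_l1',f_scale=2);p=s.x;print(p,np.degrees(p[2]),np.round(f(p),1))
R=Ro.from_euler('z',p[2])
B=lambda P:(R.inv().apply(P-np.array([p[0],p[1],0])))
cr=lambda u,v:(120+u/2,155+v/2)
for uv,z in [(cr(376,80),.0995),(cr(418,80),.0995),(cr(398,72),.0995),(cr(400,120),.0995),(cr(400,155),.0595)]: print(uv,z,B(unproj(c,uv,z,True)).round(4),unproj(c,uv,z,True).round(4))
for n,P in [('h1',(.045,-.11,.075)),('h2',(.045,0,.075)),('h3',(.045,.11,.075)),('off',(-.075,-.06,.0995)),('mark',(-.075,.04,.0995)),('dim0',(-.075,0.002,.0995))]: print(n,(R.apply(P)+[p[0],p[1],0]).round(4),proj(c,R.apply(P)+[p[0],p[1],0],True).round(0))
E
```

```text
[0.53263241 0.25954411 0.22767708] 13.044935580942294 [-3.3 -0.4  3.1 -0.6 -0.   2.1  1.1 -0.1 -1.  -0.5  0.5]
(308.0, 195.0) 0.0995 [-0.0932 -0.0074  0.0995] [0.4435 0.2313 0.0995]
(329.0, 195.0) 0.0995 [-0.0931  0.0083  0.0995] [0.44   0.2466 0.0995]
(319.0, 191.0) 0.0995 [-0.0962  0.0008  0.0995] [0.4387 0.2386 0.0995]
(320.0, 215.0) 0.0995 [-0.0778  0.0015  0.0995] [0.4565 0.2434 0.0995]
(320.0, 232.5) 0.0595 [-0.0526  0.0011  0.0595] [0.4812 0.2488 0.0595]
h1 [0.6013 0.1625 0.075 ] [206. 334.]
h2 [0.5765 0.2697 0.075 ] [319. 337.]
h3 [0.5516 0.3769 0.075 ] [434. 334.]
off [0.4731 0.1842 0.0995] [240. 219.]
mark [0.4505 0.2816 0.0995] [371. 218.]
dim0 [0.4591 0.2446 0.0995] [321. 219.]
```

Request:
play_rows([
  [0,-2,-50,0,0,0,60],
  [0,0,-50,0,0,0,50],
  [0,0,-45,0,0,0,50],
  [0,0,-21,0,0,0,50],
  [0,0,0,0,0,0,15],
  [0,0,0,0,0,0,15],
  [0,0,0,0,0,0,15],
  [0,0,0,0,0,0,15],
], grip_force=25)

```text
clock: 2.45
position: [0.4613, 0.2446, 0.0846]
tool_rot: [0.716, 1.57, 0.94]
force: [-3.6, 1.1, -1.0]
grip_width: 0.0195
```

Request:
play_rows([
  [3,-12,0,0,0,0,15],
  [3,-12,0,0,0,0,15],
  [3,-13,0,0,0,0,15],
  [3,-13,0,0,0,0,15],
  [1,-6,0,0,0,0,15],
  [1,-4,0,0,0,0,15],
  [0,0,0,0,0,0,15],
])

```text
clock: 3.32
position: [0.4755, 0.1846, 0.0846]
tool_rot: [0.664, 1.57, 0.888]
force: [-6.5, -0.4, 8.7]
grip_width: 0.0197
```

Request:
play_rows([
  [0,-2,0,0,0,0,15],
  [0,-2,0,0,0,0,15],
  [0,0,0,0,0,0,15],
])

```text
clock: 3.7
position: [0.4755, 0.1841, 0.0846]
tool_rot: [0.961, 1.566, 1.188]
force: [-5.9, 20.2, 1.8]
grip_width: 0.0199
```

Request:
play_rows([
  [0,4,0,0,0,0,45],
  [0,0,0,0,0,0,45],
  [0,0,40,0,0,0,50],
  [0,0,50,0,0,0,85],
  [0,0,50,0,0,-10,85],
  [5,0,25,0,0,-10,85],
  [30,-6,0,0,0,-10,85],
  [30,-5,0,0,0,-10,85],
])

```text
clock: 4.7
position: [0.5415, 0.1728, 0.2498]
tool_rot: [0.633, 1.569, 0.153]
force: [0.1, 0.3, -1.8]
grip_width: 0.0851
```

Request:
play_rows([
  [30,-6,0,0,0,-10,85],
  [31,-5,0,0,0,-10,85],
  [0,0,0,0,0,-10,85],
  [0,0,0,0,0,-10,85],
  [0,0,0,0,0,-10,85],
  [0,0,0,0,0,0,85],
  [0,0,0,0,0,0,85],
])

```text
clock: 5.58
position: [0.6014, 0.1622, 0.249]
tool_rot: [-0.307, 1.571, -1.65]
force: [0.7, -0.1, -0.0]
grip_width: 0.0852
```

```bash
python3 - <<'E'
from h import *
c,im=snap('w2')
save('scene','s2');save('side','d2')
o=telemetry.observe();print(o['tool_rot'])
for n,P in [('old',(.6025,.163,.1375)),('h2',(.578,.270,.075)),('h3',(.553,.377,.075)),('off',(.4742,.1846,.0995))]: print(n,proj(c,P,True).round(0))
s=cv2.imread('pics/raw_scene0.png')
cv2.imwrite('pics/v3.png',np.hstack([cv2.resize(im[:,:,::-1],(480,360)),cv2.resize(cv2.imread('pics/raw_scene0.png')[:1,:1],(1,360)),cv2.resize(cv2.imread('pics/raw_s2.png')[95:225,305:420],(318,360))]))
E
```

```text
5.575 [0.6014 0.1622 0.249 ] [-0.58  0.54  0.32  1.62 -0.19  1.01  0.04]
[2.58922365 1.57066563 1.24391808]
old [326. 233.]
h2 [326.  76.]
h3 [325. -47.]
off [170. 157.]
```

View pics/v3.png

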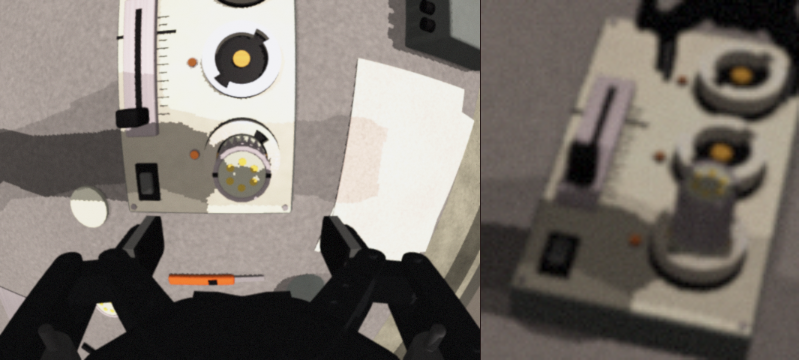

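Request:
play_rows([
  [0,0,-50,0,0,0,85],
  [0,0,-50,0,0,0,85],
  [0,0,-36,0,0,0,85],
  [0,0,0,0,0,0,85],
  [0,0,0,0,0,0,45],
  [0,0,0,0,0,0,45],
  [0,0,0,0,0,0,45],
  [0,0,0,0,0,0,45],
], grip_force=60)

```text
clock: 6.72
position: [0.6021, 0.1625, 0.1139]
tool_rot: [1.663, 1.569, 0.316]
force: [3.5, -0.5, 4.4]
grip_width: 0.0507
```

Request:
play_rows([
  [0,0,-3,0,0,0,45],
  [0,0,-3,0,0,0,45],
  [0,0,-2,0,0,0,45],
  [0,0,0,0,0,0,45],
])

```text
clock: 7.22
position: [0.6022, 0.1625, 0.1095]
tool_rot: [2.092, 1.568, 0.745]
force: [-23.6, -4.7, 77.0]
grip_width: 0.0508
```

Request:
play_rows([
  [0,0,2,0,0,0,45],
  [0,0,0,0,0,5,45],
  [0,0,0,0,0,5,45],
])

```text
clock: 7.6
position: [0.6031, 0.1627, 0.1097]
tool_rot: [1.546, 1.566, 0.376]
force: [-2.4, 0.0, 32.3]
grip_width: 0.0509
```

Request:
play_rows([
  [0,0,0,0,0,8,45],
  [0,0,0,0,0,8,45],
  [0,0,0,0,0,8,45],
  [0,0,0,0,0,8,45],
  [0,0,0,0,0,8,45],
  [0,0,0,0,0,0,45],
])

```text
clock: 8.35
position: [0.6035, 0.163, 0.1097]
tool_rot: [0.887, 1.565, 0.414]
force: [0.3, 1.1, 30.1]
grip_width: 0.0509
```

Request:
play_rows([
  [0,0,5,0,0,0,45],
  [0,0,5,0,0,0,45],
  [0,0,5,0,0,0,45],
  [0,0,5,0,0,0,45],
  [0,0,0,0,0,0,45],
])

```text
clock: 8.98
position: [0.6012, 0.1622, 0.127]
tool_rot: [-2.217, 1.57, -2.692]
force: [0.1, 0.0, -0.7]
grip_width: 0.0508
```

```bash
python3 - <<'E'
from h import *
c,im=snap('w3');o=telemetry.observe();print(o['force'],o['moment'],o['grip_width'])
cv2.imwrite('pics/v4.png',im[:,:,::-1])
E
```

```text
8.975 [0.6012 0.1622 0.127 ] [-0.38  0.66  0.03  1.71 -0.03  0.77  0.76]
[ 0.52527049  0.46961909 -1.82307602] [-0.01029072  0.04041786  0.00579382] 0.0510328287746375
```

View pics/v4.png

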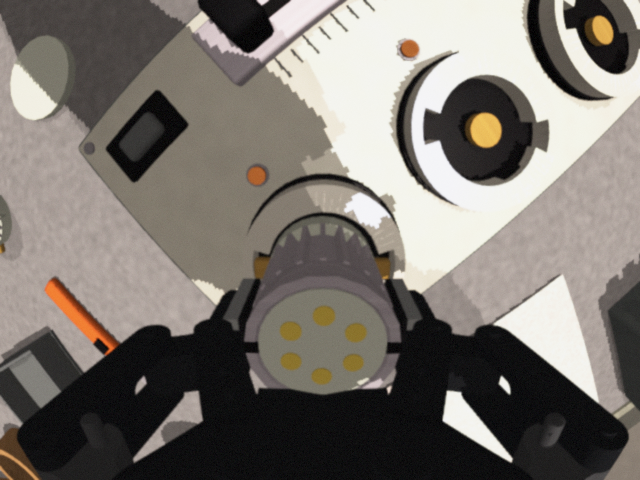

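Request:
play_rows([
  [0,0,50,0,0,0,45],
  [1,0,23,0,0,-6,45],
  [7,-56,0,0,0,-9,45],
  [7,-56,0,0,0,-9,45],
  [7,-56,0,0,0,-9,45],
  [7,-56,0,0,0,-9,45],
  [7,-56,0,0,0,-9,45],
  [6,-58,0,0,0,-9,45],
])

```text
clock: 10.02
position: [0.6432, -0.1772, 0.1996]
tool_rot: [-2.1, 1.57, 2.657]
force: [-0.1, -0.4, -2.1]
grip_width: 0.0512
```

Request:
play_rows([
  [0,0,0,0,0,0,45],
  [0,0,0,0,0,0,45],
])

```text
clock: 10.28
position: [0.6432, -0.1752, 0.1994]
tool_rot: [-2.218, 1.57, 2.544]
force: [-0.5, 0.8, -2.3]
grip_width: 0.0508
```

```bash
python3 - <<'E'
from h import *
c,im=snap('w4')
cv2.imwrite('pics/v5.png',im[:,:,::-1])
cs=cam('scene')
for P in [(.645,-.176,.0),(.45,-.109,.075),(.558,-.417,.075)]: print(proj(c,P,True).round(0))
E
```

```text
10.275 [ 0.6432 -0.1752  0.1994] [-0.02  0.67  0.32  1.54 -0.24  0.98  0.42]
[326. 207.]
[ 77. 134.]
[228. 455.]
```

View pics/v5.png

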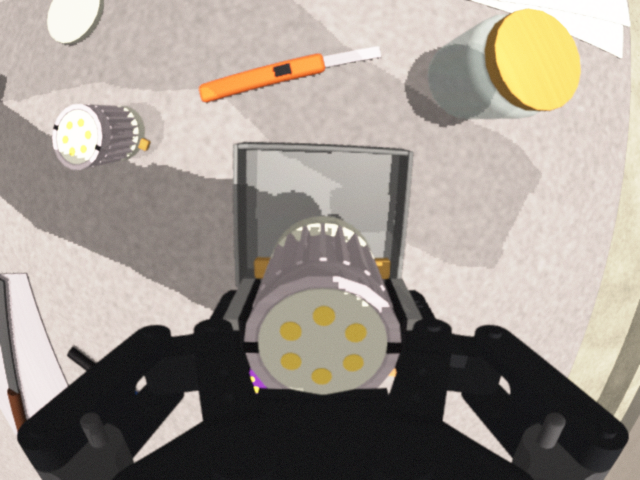

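```bash
python3 - <<'E'
from h import *
c=ld('w4')
for uv,z in [((236,143),.04),((410,152),.04),((236,280),.04),((402,280),.04),((78,137),.075)]: print(uv,unproj(c,uv,z,True).round(4))
E
```

```text
(236, 143) [ 0.5729 -0.1201  0.04  ]
(410, 152) [ 0.7068 -0.1204  0.04  ]
(236, 280) [ 0.5721 -0.2334  0.04  ]
(402, 280) [ 0.7115 -0.2262  0.04  ]
(78, 137) [ 0.4505 -0.1114  0.075 ]
```

Request:
play_rows([
  [-3,-4,-50,0,0,0,45],
  [0,0,-50,0,0,0,45],
  [0,0,-37,0,0,0,45],
  [0,0,-3,0,0,0,45],
  [0,0,0,0,0,0,45],
  [0,0,0,0,0,0,66],
  [0,0,0,0,0,0,66],
  [0,0,0,0,0,0,66],
])

```text
clock: 11.32
position: [0.6406, -0.1797, 0.0605]
tool_rot: [1.404, 1.57, -0.118]
force: [1.1, -0.5, 0.2]
grip_width: 0.066
```

Request:
play_rows([
  [0,0,40,0,0,0,66],
  [0,0,50,0,0,0,85],
  [0,0,50,0,0,0,85],
  [-48,17,0,0,0,-6,85],
  [-48,17,0,0,0,-6,85],
  [-48,17,0,0,0,-6,85],
  [-46,18,0,0,0,-5,85],
  [0,0,0,0,0,0,85],
])

```text
clock: 12.32
position: [0.4479, -0.1096, 0.2004]
tool_rot: [-2.355, 1.569, 2.004]
force: [0.0, 0.1, -0.5]
grip_width: 0.0847
```

Request:
play_rows([
  [0,0,0,0,0,0,85],
])

```text
clock: 12.45
position: [0.4512, -0.1107, 0.2005]
tool_rot: [1.917, 1.569, -0.005]
force: [1.1, -0.1, -0.1]
grip_width: 0.085
```

```bash
python3 - <<'E'
from h import *
c,im=snap('w5');s=save('scene','s5')
cv2.imwrite('pics/v6.png',np.hstack([cv2.resize(im[:,:,::-1],(480,360)),cv2.resize(s[225:425,220:380,::-1],(288,360))]))
print(proj(c,(.45,-.111,.075),True))
E
```

```text
12.45 [ 0.4512 -0.1107  0.2005] [-0.26  0.37  0.47  2.08 -0.25  0.74  0.02]
[321.49994434 228.62937922]
```

View pics/v6.png

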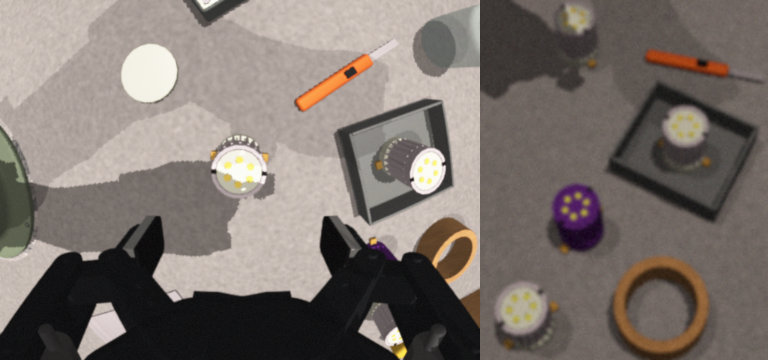

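```bash
python3 - <<'E'
from h import *
im=cv2.imread('pics/raw_w5.png');c=ld('w5')
cv2.imwrite('pics/v7.png',cv2.resize(im[150:290,250:400],None,fx=4,fy=4,interpolation=cv2.INTER_CUBIC))
E
```

```text
(no output)
```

View pics/v7.png

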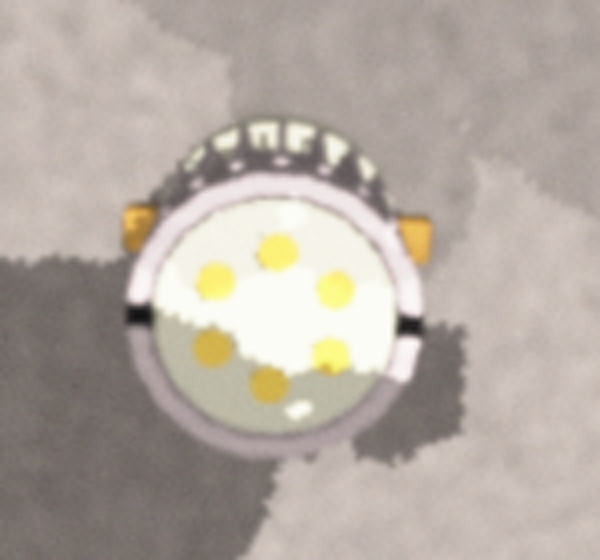

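Request:
play_rows([
  [-3,0,-50,0,0,-2.3,85],
  [0,0,-50,0,0,0,85],
  [0,0,-40,0,0,0,85],
  [0,0,-10,0,0,0,85],
  [0,0,0,0,0,0,45],
  [0,0,0,0,0,0,45],
  [0,0,0,0,0,0,45],
  [0,0,0,0,0,0,45],
])

```text
clock: 13.55
position: [0.4483, -0.1109, 0.0515]
tool_rot: [1.842, 1.568, -0.121]
force: [-1.0, -1.0, 5.8]
grip_width: 0.0508
```

Request:
play_rows([
  [0,0,30,0,0,0,45],
  [0,0,60,0,0,0,45],
  [0,0,60,0,0,0,45],
  [14,42,0,0,0,9.5,45],
  [14,42,0,0,0,9.5,45],
  [14,42,0,0,0,9.5,45],
  [14,42,0,0,0,9.5,45],
  [14,42,0,0,0,9.5,45],
])

```text
clock: 14.55
position: [0.5179, 0.1008, 0.2015]
tool_rot: [1.326, 1.569, 0.197]
force: [0.3, -0.1, -2.1]
grip_width: 0.0512
```

Request:
play_rows([
  [14,42,0,0,0,9.5,45],
  [14,42,0,0,0,9.5,45],
  [14,42,0,0,0,9.5,45],
  [15,43,0,0,0,9.4,45],
  [0,0,0,0,0,0,45],
  [0,0,0,0,0,0,45],
])

```text
clock: 15.3
position: [0.5744, 0.2677, 0.2009]
tool_rot: [-0.108, 1.57, -0.582]
force: [-0.6, 0.2, -1.8]
grip_width: 0.0512
```

```bash
python3 - <<'E'
from h import *
c,im=snap('w6');o=telemetry.observe();r=o['tool_rot'];print('jaw',90-np.degrees(r[0]-r[2]),o['force'],o['grip_width'])
s=save('scene','s6')
cv2.imwrite('pics/v8.png',np.hstack([cv2.resize(im[:,:,::-1],(480,360)),cv2.resize(s[95:225,305:420,::-1],(318,360))]))
E
```

```text
15.3 [0.5744 0.2677 0.2009] [-0.58  0.59  0.07  1.63 -0.05  0.93  0.61]
jaw 62.82169019595071 [ 0.31464222 -0.64612534 -1.68095814] 0.05094021060569544
```

View pics/v8.png

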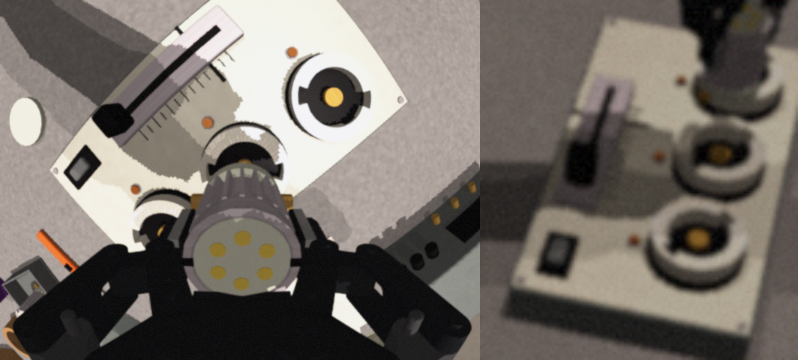

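Request:
play_rows([
  [2,2,-40,0,0,0,45],
  [0,0,-24,0,0,0,45],
  [0,0,-5,0,0,0,45],
  [0,0,-4,0,0,0,45],
  [0,0,-4,0,0,0,45],
  [0,0,-3,0,0,0,45],
  [0,0,0,0,0,0,45],
])

```text
clock: 16.27
position: [0.5766, 0.2704, 0.1203]
tool_rot: [0.93, 1.57, 0.457]
force: [-0.9, 0.5, 1.8]
grip_width: 0.0506
```

Request:
play_rows([
  [0,0,-4,0,0,0,45],
  [0,0,-4,0,0,0,45],
  [0,0,-4,0,0,0,45],
  [0,0,-1,0,0,0,45],
  [0,0,0,0,0,0,45],
])

```text
clock: 16.9
position: [0.5767, 0.2704, 0.1085]
tool_rot: [1.031, 1.57, 0.558]
force: [-8.0, -3.5, 28.4]
grip_width: 0.0509
```

Request:
play_rows([
  [0,0,0,0,0,-7,45],
  [0,0,0,0,0,-8,45],
  [0,0,0,0,0,-8,45],
  [0,0,0,0,0,-8,45],
  [0,0,0,0,0,-8,45],
  [0,0,0,0,0,-8,45],
  [0,0,0,0,0,-4,45],
  [0,0,0,0,0,0,45],
])

```text
clock: 17.9
position: [0.5777, 0.2704, 0.1085]
tool_rot: [1.664, 1.568, 0.299]
force: [-1.5, -2.2, 24.4]
grip_width: 0.051
```

```bash
python3 - <<'E'
from h import *
o=telemetry.observe();r=o['tool_rot'];print('jaw',90-np.degrees(r[0]-r[2]),o['position'],o['force'],o['moment'])
E
```

```text
jaw 11.828753726576451 [0.5776886  0.27040352 0.10854363] [-1.46161871 -2.22103848 24.42862907] [-0.53068057  0.45035041 -0.12973622]
```

Rotated 51°, no stop reached. Ease up into the notch, then pull gently to test the lock.

Request:
play_rows([
  [0,0,3,0,0,0,45],
  [0,0,2,0,0,0,45],
  [0,0,2,0,0,0,45],
  [0,0,2,0,0,0,45],
  [0,0,0,0,0,0,45],
])

```text
clock: 18.52
position: [0.5767, 0.2703, 0.1144]
tool_rot: [0.554, 1.57, -0.809]
force: [14.0, 3.2, -23.9]
grip_width: 0.0506
```

Request:
play_rows([
  [0,0,-2,0,0,0,45],
  [0,0,0,0,0,0,70],
  [0,0,0,0,0,0,70],
  [0,0,0,0,0,0,70],
  [0,0,45,0,0,0,70],
  [0,0,45,0,0,5,85],
  [-1,-57,0,0,0,5,85],
  [-1,-57,0,0,0,5,85],
])

```text
clock: 19.52
position: [0.5742, 0.1553, 0.2045]
tool_rot: [1.363, 1.57, 0.266]
force: [1.1, -1.3, -0.0]
grip_width: 0.0849
```

Request:
play_rows([
  [-2,-58,0,0,0,5,85],
  [-2,-58,0,0,0,5,85],
  [-2,-58,0,0,0,5,85],
  [-2,-58,0,0,0,5,85],
  [-2,-58,0,0,0,5,85],
  [-2,-58,0,0,0,5,85],
  [-2,-58,0,0,0,5,85],
  [-2,-58,0,0,0,4,85],
])

```text
clock: 20.52
position: [0.558, -0.3095, 0.2041]
tool_rot: [1.507, 1.571, 1.09]
force: [1.0, 0.2, 0.0]
grip_width: 0.085
```

Request:
play_rows([
  [-1,-54,0,0,0,5,85],
  [0,-55,0,0,0,5,85],
  [0,0,0,0,0,0,85],
  [0,0,0,0,0,0,85],
])

```text
clock: 21.02
position: [0.5572, -0.4164, 0.2037]
tool_rot: [2.261, 1.57, 2.014]
force: [0.4, 0.4, 0.6]
grip_width: 0.0848
```

```bash
python3 - <<'E'
from h import *
c,im=snap('w7');o=telemetry.observe();r=o['tool_rot'];print('jaw',90-np.degrees(r[0]-r[2]))
s=save('scene','s7')
print(proj(c,(.558,-.417,.075),True))
cv2.imwrite('pics/v9.png',np.hstack([cv2.resize(im[:,:,::-1],(480,360)),cv2.resize(s[95:225,305:420,::-1],(318,360))]))
E
```

```text
21.025 [ 0.5572 -0.4164  0.2037] [ 0.5   0.68  0.09  1.44 -0.07  1.02  1.93]
jaw 75.94315683852172
[322.79123125 230.04189525]
```

View pics/v9.png

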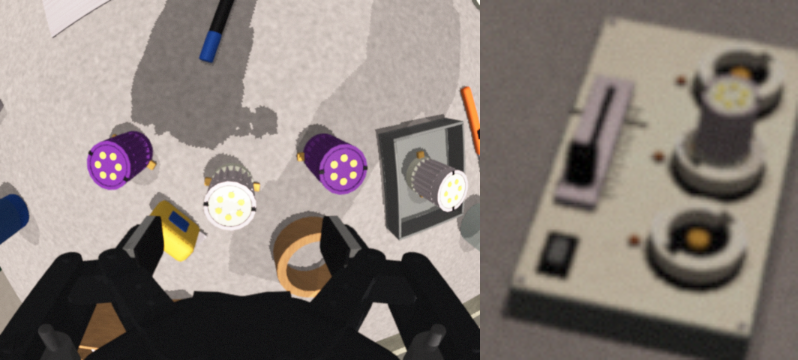

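```bash
python3 - <<'E'
from h import *
im=cv2.imread('pics/raw_w7.png')
cv2.imwrite('pics/v10.png',cv2.resize(im[205:325,245:375],None,fx=4,fy=4,interpolation=cv2.INTER_CUBIC))
E
```

```text
(no output)
```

View pics/v10.png

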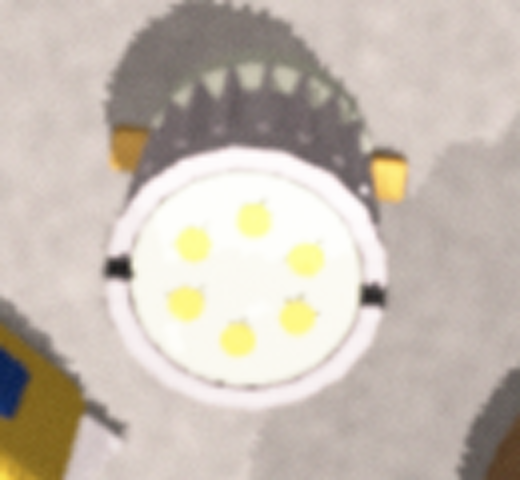

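```bash
python3 - <<'E'
from h import *
c=ld('w7');q=lambda u,v:unproj(c,(245+u/4,205+v/4),.075,True)
a,b=q(118,268),q(373,295);d=b-a;print((a+b)/2,q(246,279),np.degrees(np.arctan2(d[1],d[0])),np.hypot(*d[:2]))
cc=ld('w7')
for n,uv,z in [('measure',(170*4/3,230*4/3),.062),('tapeleft',(275*4/3,265*4/3),.048),('tapetop',(305*4/3,216*4/3),.048)]: print(n,unproj(c,uv,z,True).round(3))
s=cam('scene');print(proj(s,q(246,279)))
E
```

```text
[ 0.58859952 -0.43709442  0.075     ] [ 0.58805557 -0.43684714  0.075     ] 69.50949698849121 0.04710619222507567
measure [ 0.605 -0.51   0.062]
tapeleft [ 0.687 -0.409  0.048]
tapetop [ 0.631 -0.363  0.048]
[241.96729637 395.72317013]
```

Request:
play_rows([
  [10,-7,0,0,0,-9,85],
  [10,-7,0,0,0,-9,85],
  [11,-7,0,0,0,-9,85],
  [0,0,0,0,0,-9,75],
  [0,0,0,0,0,-9,75],
  [0,0,0,0,0,-9,75],
  [0,0,0,0,0,-9,75],
  [0,0,0,0,0,0,75],
])

```text
clock: 22.12
position: [0.5891, -0.4364, 0.2041]
tool_rot: [-2.939, 1.571, 2.001]
force: [-0.3, -0.1, 0.7]
grip_width: 0.0751
```

Request:
play_rows([
  [0,0,0,0,0,0,75],
])

```text
clock: 22.25
position: [0.5887, -0.437, 0.2041]
tool_rot: [2.382, 1.571, 1.041]
force: [0.1, 0.7, -0.2]
grip_width: 0.0751
```

```bash
python3 - <<'E'
from h import *
c,im=snap('w8');o=telemetry.observe();r=o['tool_rot'];print('jaw',90-np.degrees(r[0]-r[2]))
print(proj(c,(.588,-.437,.075),True))
cv2.imwrite('pics/v11.png',cv2.resize(im[180:380,200:480,::-1],None,fx=2.85,fy=2.85,interpolation=cv2.INTER_CUBIC))
E
```

```text
22.25 [ 0.5887 -0.437   0.2041] [ 0.36  0.78  0.37  1.33 -0.29  1.09  0.99]
jaw 13.118367881079024
[322.80949481 226.67602315]
```

View pics/v11.png

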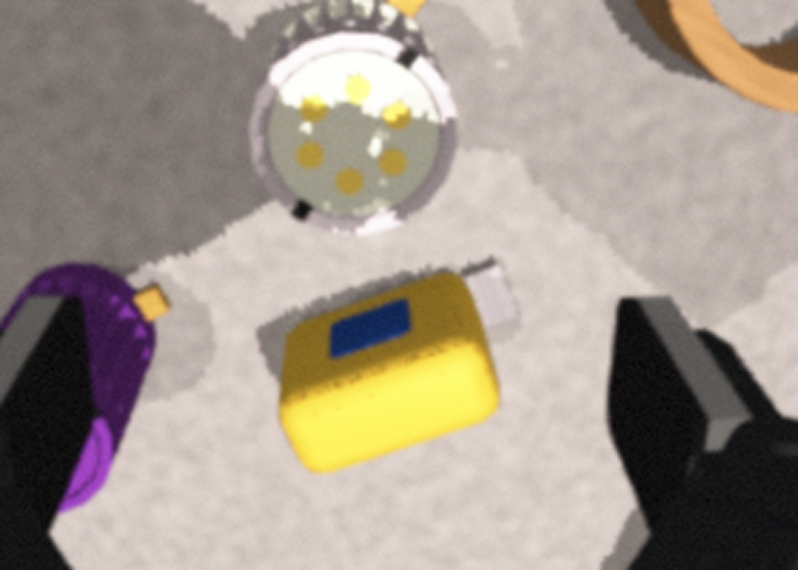

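```bash
python3 - <<'E'
from h import *
c=ld('w8');q=lambda u,v:unproj(c,(200+u/2.85,180+v/2.85),.075,True)
a,b=q(408,57),q(301,210);d=a-b;print((a+b)/2,np.degrees(np.arctan2(d[1],d[0])),np.hypot(*d[:2]))
E
```

```text
[ 0.58894366 -0.43729286  0.075     ] 69.21152702547033 0.04730860345585255
```

Request:
play_rows([
  [0,0,-50,0,0,0,75],
  [0,0,-50,0,0,0,75],
  [0,0,-43,0,0,0,75],
  [0,0,-10,0,0,0,75],
  [0,0,0,0,0,0,45],
  [0,0,0,0,0,0,45],
  [0,0,0,0,0,0,45],
  [0,0,0,0,0,0,45],
])

```text
clock: 23.3
position: [0.5892, -0.4383, 0.053]
tool_rot: [0.766, 1.568, -0.58]
force: [0.4, 0.9, 9.0]
grip_width: 0.0506
```

Request:
play_rows([
  [0,0,30,0,0,0,45],
  [0,0,60,0,0,0,45],
  [0,0,60,0,0,0,45],
  [1,50,0,0,0,-2,45],
  [1,50,0,0,0,-2,45],
  [1,50,0,0,0,-2.2,45],
  [1,50,0,0,0,0,45],
  [1,50,0,0,0,0,45],
])

```text
clock: 24.3
position: [0.5934, -0.1861, 0.2019]
tool_rot: [1.516, 1.57, 0.063]
force: [1.1, -0.2, -1.1]
grip_width: 0.0508
```

Request:
play_rows([
  [1,50,0,0,0,0,45],
  [1,50,0,0,0,0,45],
  [1,50,0,0,0,0,45],
  [1,50,0,0,0,0,45],
  [1,50,0,0,0,0,45],
  [1,50,0,0,0,0,45],
  [1,50,0,0,0,0,45],
  [0,0,0,0,0,0,45],
])

```text
clock: 25.3
position: [0.5999, 0.1671, 0.2013]
tool_rot: [2.863, 1.569, 1.416]
force: [-0.4, -0.8, -1.7]
grip_width: 0.0511
```

Request:
play_rows([
  [0,0,0,0,0,0,45],
  [0,0,0,0,0,0,45],
])

```text
clock: 25.55
position: [0.6006, 0.161, 0.2014]
tool_rot: [1.271, 1.57, -0.185]
force: [-0.1, -1.0, -1.9]
grip_width: 0.0506
```

```bash
python3 - <<'E'
from h import *
c,im=snap('w9');o=telemetry.observe();r=o['tool_rot'];print('jaw',90-np.degrees(r[0]-r[2]),o['force'])
cv2.imwrite('pics/v12.png',im[:,:,::-1])
E
```

```text
25.55 [0.6006 0.161  0.2014] [-0.63  0.61  0.42  1.67 -0.29  0.92  0.01]
jaw 6.623672917523791 [ 0.53780036 -0.42678694 -1.44210841]
```

View pics/v12.png

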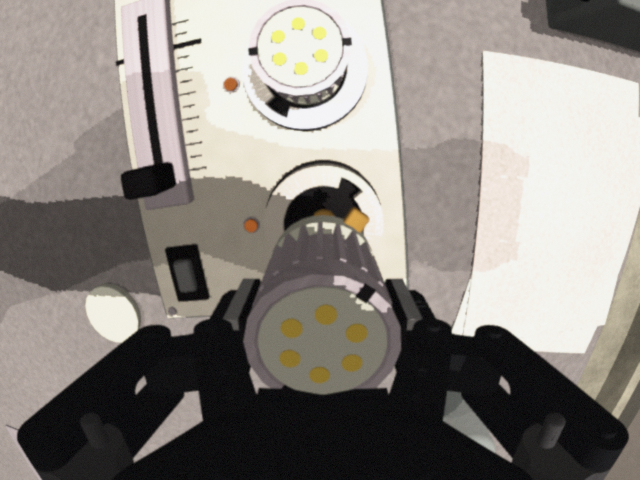

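Request:
play_rows([
  [0.7,1.5,-40,0,0,0,45],
  [0,0,-24,0,0,0,45],
  [0,0,-5,0,0,0,45],
  [0,0,-4,0,0,0,45],
  [0,0,-4,0,0,0,45],
  [0,0,-3,0,0,0,45],
  [0,0,0,0,0,0,45],
])

```text
clock: 26.48
position: [0.6013, 0.1638, 0.1213]
tool_rot: [1.808, 1.57, 0.354]
force: [0.0, -0.4, 1.9]
grip_width: 0.0508
```

Request:
play_rows([
  [0,0,-4,0,0,0,45],
  [0,0,-4,0,0,0,45],
  [0,0,-4,0,0,0,45],
  [0,0,-1,0,0,0,45],
  [0,0,0,0,0,0,45],
])

```text
clock: 27.1
position: [0.6015, 0.1639, 0.1098]
tool_rot: [2.328, 1.569, 0.875]
force: [-10.8, -1.3, 35.2]
grip_width: 0.051
```

Request:
play_rows([
  [0,0,0.5,0,0,-7,45],
  [0,0,0,0,0,-8,45],
  [0,0,0,0,0,-8,45],
  [0,0,0,0,0,-8,45],
  [0,0,0,0,0,-8,45],
  [0,0,0,0,0,-8,45],
  [0,0,0,0,0,-4,45],
  [0,0,0,0,0,0,45],
])

```text
clock: 28.1
position: [0.6023, 0.1636, 0.1098]
tool_rot: [2.479, 1.568, 0.133]
force: [-2.3, -1.8, 23.0]
grip_width: 0.0511
```

Request:
play_rows([
  [0,0,3,0,0,0,45],
  [0,0,2,0,0,0,45],
  [0,0,2,0,0,0,45],
  [0,0,2,0,0,0,45],
  [0,0,0,0,0,0,45],
])

```text
clock: 28.72
position: [0.6015, 0.1637, 0.1157]
tool_rot: [1.281, 1.569, -1.063]
force: [17.8, 1.0, -30.9]
grip_width: 0.0509
```

```bash
python3 - <<'E'
from h import *
o=telemetry.observe();r=o['tool_rot'];print('jaw',90-np.degrees(r[0]-r[2]),o['position'],o['force'],o['qpos'])
E
```

```text
jaw -44.28154533147378 [0.60152649 0.16367954 0.11574513] [ 17.82688581   0.97033421 -30.87757159] [-0.74587975  0.77692992  0.60156426  1.73129086 -0.57365662  0.81581054
 -0.64686551]
```

Request:
play_rows([
  [0,0,-2,0,0,0,45],
  [0,0,0,0,0,0,70],
  [0,0,0,0,0,0,70],
  [0,0,0,0,0,0,70],
  [0,0,45,0,0,0,70],
  [0,0,45,0,0,-5,70],
  [-30,5,0,0,0,-7,60],
  [-32,5,0,0,0,-7,60],
])

```text
clock: 29.72
position: [0.5383, 0.1739, 0.2058]
tool_rot: [-2.571, 1.57, 1.033]
force: [-0.6, 0.9, -0.2]
grip_width: 0.0598
```

Request:
play_rows([
  [-32,5,0,0,0,-7,50],
  [-32,6,0,0,0,-7,50],
  [0,0,0,0,0,0,50],
  [0,0,0,0,0,0,50],
  [0,0,0,0,0,0,50],
])

```text
clock: 30.35
position: [0.4758, 0.1845, 0.2056]
tool_rot: [2.814, 1.57, -0.105]
force: [0.5, 0.8, -0.3]
grip_width: 0.0502
```

```bash
python3 - <<'E'
from h import *
c,im=snap('w10');o=telemetry.observe();r=o['tool_rot'];print('jaw',90-np.degrees(r[0]-r[2]),o['position'],o['qpos'])
cv2.imwrite('pics/v13.png',im[:,:,::-1])
E
```

```text
30.35 [0.4758 0.1845 0.2056] [-1.12  0.57  0.9   1.97 -0.58  0.88 -1.26]
jaw -77.29225223231958 [0.47569772 0.18442011 0.20551886] [-1.11973653  0.56554352  0.89937493  1.97479697 -0.5764343   0.87800172
 -1.2596045 ]
```

Request:
play_rows([
  [0,0,-50,0,0,0,50],
  [0,0,-50,0,0,0,50],
  [0,0,-21,0,0,0,50],
  [0,0,0,0,0,0,15],
  [0,0,0,0,0,0,15],
  [0,0,0,0,0,0,15],
  [0,0,0,0,0,0,15],
], grip_force=25)

```text
clock: 31.28
position: [0.4755, 0.185, 0.0851]
tool_rot: [-2.958, 1.57, 0.406]
force: [0.6, -1.2, -0.2]
grip_width: 0.0197
```

Request:
play_rows([
  [-3,14,0,0,0,0,15],
  [-3,14,0,0,0,0,15],
  [-4,14,0,0,0,0,15],
  [-3,14,0,0,0,0,15],
  [-3,14,0,0,0,0,15],
  [-3,14,0,0,0,0,15],
  [-3.5,13.4,0,0,0,0,15],
  [0,0,0,0,0,0,15],
])

```text
clock: 32.28
position: [0.4521, 0.2844, 0.0851]
tool_rot: [-1.855, 1.569, 1.51]
force: [-2.2, 0.2, 9.9]
grip_width: 0.0195
```

Request:
play_rows([
  [0,0,0,0,0,0,15],
  [0,0,0,0,0,0,15],
])

```text
clock: 32.52
position: [0.4523, 0.2836, 0.0851]
tool_rot: [-1.77, 1.569, 1.594]
force: [-1.0, 1.2, 10.8]
grip_width: 0.0195
```

Request:
play_rows([
  [0,-1.5,0,0,0,0,15],
  [0,0,0,0,0,0,15],
  [0,0,0,0,0,0,15],
])

```text
clock: 32.9
position: [0.4526, 0.2819, 0.0851]
tool_rot: [-2.261, 1.569, 1.103]
force: [0.0, 0.4, 7.3]
grip_width: 0.0195
```

Request:
play_rows([
  [0,0,0,0,0,0,45],
  [0,0,0,0,0,0,45],
  [0,0,0,0,0,0,45],
  [0,0,40,0,0,0,50],
  [0,0,60,0,0,0,50],
  [0,0,60,0,0,0,50],
  [0,0,0,0,0,0,50],
  [0,0,0,0,0,0,50],
])

```text
clock: 33.9
position: [0.4522, 0.2809, 0.2441]
tool_rot: [-0.839, 1.57, 2.525]
force: [-1.4, 0.4, -1.4]
grip_width: 0.0501
```

```bash
python3 - <<'E'
from h import *
c,im=snap('w11');s=save('scene','s11');d=save('side','d11')
a=cv2.resize(im[:,:,::-1],(480,360))
b=cv2.resize(s[95:225,305:420,::-1],(318,360))
e=np.hstack([a,b]);f=cv2.resize(im[150:270,240:420,::-1],(360,240),interpolation=cv2.INTER_CUBIC);g=cv2.resize(d[170:270,130:300,::-1],(408,240),interpolation=cv2.INTER_CUBIC)
h=np.zeros((240,798,3),np.uint8);h[:,:768]=np.hstack([f,g])
cv2.imwrite('pics/v14.png',np.vstack([e,h])[:600])
print(proj(c,(.453,.2815,.0995),True),proj(c,(.453,.2815,.0595),True))
E
```

```text
33.9 [0.4522 0.2809 0.2441] [-1.33  0.56  0.96  1.88 -0.55  0.99 -1.47]
[321.28578144 219.2611251 ] [321.46168961 207.76070841]
```

View pics/v14.png

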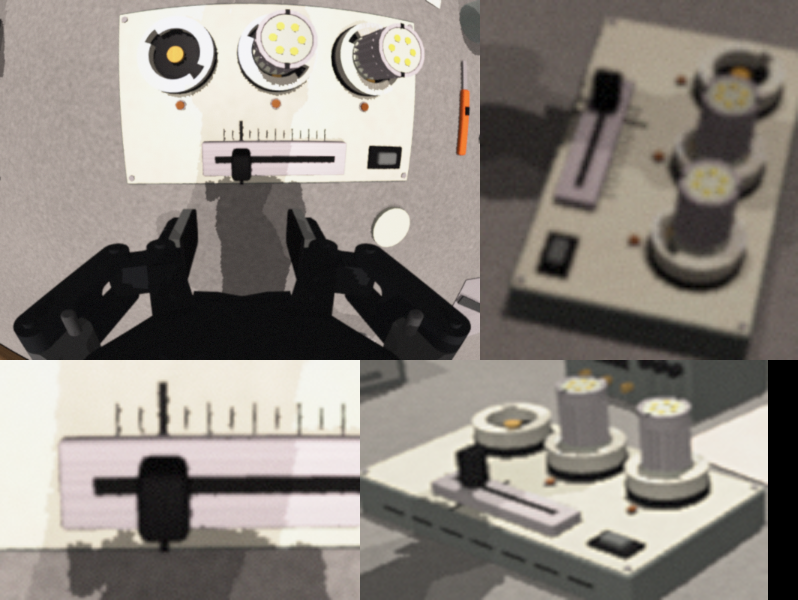

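```bash
python3 - <<'E'
from h import *
c=ld('w11');im=cv2.cvtColor(cv2.imread('pics/raw_w11.png'),cv2.COLOR_BGR2GRAY)
for n,C in [('h1',(.6015,.1635)),('h2',(.577,.2703))]:
    best=None
    for dx in np.arange(-5,5.1,1):
      for dy in np.arange(-5,5.1,1):
        v=[]
        for t in range(0,180,2):
            s=0
            for q in (t,t+180):
                a=np.radians(q);u=proj(c,(C[0]+dx/1e3+.0245*np.cos(a),C[1]+dy/1e3+.0245*np.sin(a),.1375),True)
                s+=cv2.getRectSubPix(im,(3,3),(float(u[0]),float(u[1]))).mean()
            v.append(s)
        k=int(np.argmin(v));sc=np.median(v)-v[k]
        if best is None or sc>best[0]: best=(sc,k*2,dx,dy)
    print(n,best)
E
```

```text
h1 (np.float64(320.2222222222223), 12, np.float64(0.0), np.float64(1.0))
h2 (np.float64(366.5), 22, np.float64(-3.0), np.float64(-5.0))
```

```bash
python3 - <<'E'
from h import *
c=ld('w9');a,b=[unproj(c,q,.1375,True) for q in [(347,41),(253,50)]];d=a-b;print(np.degrees(np.arctan2(d[1],d[0])),(a+b)/2)
print(workorder.job_done())
E
```

```text
11.292715866025656 [0.575672   0.27025294 0.1375    ]
the job is handed in; nothing more can be done
None
```

The lamp test board is reloaded and the job was handed in at about 34 s, well under the 208 s limit.

- **Dimmer off:** I slid it right until the stop pushed back with about 20 N.
- **Old lamp:** I unlocked it from holder 1 and stood it upright in the grey tray.
- **Fresh lamps:** Only two were on the bench. The left one went into holder 2. The other had been knocked about 4 cm aside, so I found it again before picking it up and fitted it into holder 1. The purple look-alikes and the other bench items were not touched.
- **Dimmer to the mark:** I brought it up only after both lamps were locked. The last picture shows the grip centred on the black test mark.

**Lock checks:** both lamps sprang up about 6 mm and held against pulls of 24 N and 31 N. Their lug marks measured 11° in holder 2 and 12° in holder 1, against the board's 13°.

**One disagreement:** an automatic mark search gave 22° for holder 2. It ran to the edge of its search range, so I discounted it. The pull test and the directly measured marks both indicate that lamp is locked.

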